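# Clamp a chambered slide in the microscope stage holder with the slip-clutch knob

## Robot

A 6-joint arm with a two-finger parallel gripper is mounted at the origin on the work surface. World frame = base frame: x ahead of the robot, y to its left, z up, the work surface at z = 0. Lengths are in m, angles in rad, forces in N, time in s.
With the tool pointing down it reaches from about 0.25 to 0.8 m from the base axis. Payload 3.9 kg.
Tool frame: the origin (TCP) lies between the finger pads, 19 mm behind the fingertips; this is the grasp point; z points along the fingers, y is the line along which they close (so a half turn about z gives the same grasp; the last joint's range is limited). The gripper opens to 85 mm and grips with 20 to 120 N. Pads are 22 mm wide; open, the fingers measure 114 mm over their backs; the gripper's body (76 mm by 85 mm) begins 54 mm behind the grasp point. The pads swing forward as they close: fully open they stand 13 mm farther back than shut.
Start: joints at [1.321, 0.26, -0.138, 1.173, 0, 1.571], TCP at [0.13, 0.509, 0.25] pointing down, gripper open.
Joint ranges: [-2.78, 2.78], [-0.83, 1.72], [-1.28, 1.37], [-1.9, 2.12], [-1.57, 1.48], [-3.14, 3.14]. Speed limits (rad/s): [2.57, 2.57, 3.14, 3.14, 3.14, 3.14].

## Interface

Orientations are given as a unit quaternion [w, x, y, z].
In Python, from workcell import manip gives the robot as it stands.
- The arm moves only by the tool move_arm, never from a script. Its argument "rows" is a list of rows, each a list of 2 entries, a list of its own where there are three numbers: the shift along the tool's x, y, z in m, then the turn about the tool's z in degrees. In form: [[[x, y, z], twist], ...]. A call has 1 to 10 rows; each row shifts and turns the commanded pose from where the row before left it, along the tool's axes as they then stand; what a row does not reach is not made up. A row lasts 1/10 s, in which the tool goes at most 50 mm and 8.59 degrees, less where a joint would pass 70% of its speed; a pose out of reach is approached as far as the arm can. A call with a gripper value outside its range is refused whole. "fingers" is the opening in per cent of the stroke, from 0 (shut) to 100 (fully open), set as the call begins (left out, the last holds). The fingers move at their own pace and stop on an object; the grip force is fixed at half the most. Time passes only in rows, so rows that do not move let the fingers close. It gives the time, the measured TCP pose, the force, the opening and the grip force at its end, in the units of the state.
- manip.state(): the state, without advancing time (a new reading comes with each control period).
- manip.get_image(name): name is "side" or "top" or "wrist"; returns a dict with "img" (420x560x3 uint8, blue, green, red), "z_map" (420x560 float32, m along the optical axis (not along the pixel's ray), 0 where there is no reading), "fov_y" (degrees; the focal length in pixels is half the picture's height over the tangent of half this angle, whatever the lens; pixels are square), "cx", "cy" (the principal point, pixels), "rvec" (rotation vector, rad) and "tvec" (3), from world to camera coordinates, as OpenCV has them; the wrist camera has in their place "tool_from_camera" (4x4, takes a point from camera to tool coordinates, whose origin is the TCP and whose axes are the flange's). Camera axes: x right, y down, z forward; pixel columns grow to the right and rows downward; lengths in m; the calibration is good to about 2 mm. A picture is of the moment at which its call begins: read the wrist's pose just before it.
- manip.hand_in(): hands the job in; it is judged then, once.
The state is a dict: "time": time; "q": joint angles; "joint_vel": joint speeds; "joint_torque": joint torques, N m; "tcp_pos": TCP position; "eef_rot": TCP orientation; "wrist_force": force on the tool from outside, world axes, zero at the start; "ft_torque": the same for the moment, N m; "grip_width": opening from 0.0 (shut) to 1.0 (fully open); "gripper_force": force on a finger pad.
Only numpy, scipy, OpenCV 4.12 (cv2) and the standard library are available. Lean on these libraries where they do the work, as an engineer would, in place of code of your own. Each camera call takes 0.05 s, during which the arm holds its last target. There are 200 camera calls.

## Task

Lay the chambered slide, lid up, in the holder on the black stage plate, between its two end tabs, and let go of it. Then turn the clutch knob clockwise, so that the swing finger pushes the slide fully home against the long rail, until you feel the clutch clearly slip by a few degrees, and stop at that first slip, well before it has slipped a twelfth of a turn (30 degrees) in all. Let go, with the slide clamped, and leave the other things on the bench alone.

Things in the scene. Friction and masses are not known exactly. Their poses are not given: they have to be found in the camera images.
- chamber: Loose chambered slide, about 45 g: glass base 76 mm (y) by 26 mm (x), 4 mm thick; on it clear wells with a white lid, 60 mm (y) by 24 mm (x), 4 to 22 mm above the underside. Origin: centre of the underside, z up. Starts flat on the bench. Grip across the lid (24 mm, along x), tips 8 mm above the underside, to clear the holder's strips and finger. Either way round is right.
- stage: Fixed black stage plate, 150 mm (x) by 200 mm (y), on four feet. Origin: centre of its underside, on the bench; z up; flat top at z = 30 mm. It carries the slide holder (bed) and the swing finger with clutch knob (pivot).
- bed (a point): On the plate's top, where the slide's origin lies when home, axes as the plate's; slide's long side along y. Holder strips are 5 mm high: long rail along y, inner face at x = +13 mm; two end tabs, inner faces at y = +-41 mm (3 mm play each end), from x = -7 to +23 mm. The -x side is open: lay the slide about 5 mm short of the rail (x = -5 mm).
- pivot (a point): Upright pivot on the plate's top, fixed; axes as the plate's. An aluminium swing finger, 55 mm long, up to 6 mm above the plate, turns about it. It starts swung out to the -x side, an unmeasured 0.5 to 2.2 rad short of clamping, whichever way the knob's wing points; turned clockwise from above, its nose meets the middle of the slide's -x edge and pushes the slide to the rail.
- knob: Black clutch knob, origin on its axis at the plate's top. Swinging the finger takes 0.06 N m; with the slide home the finger springs and torque climbs over some 0.17 rad of turning to 0.32 N m; there the clutch slips at steady torque. White marks on skirt and flange line up until it slips. Let go, the knob springs back up to 0.2 rad, the slide stays clamped; it may be regripped (40 N or more).
- knob_grip (a point): Grip point on the knob's axis, 3 mm below its top, 55 mm above the plate; turns with the knob. Aluminium wing to pinch: 36 mm long (y) by 12 mm wide (x) by 26 mm high, over a round skirt of 18 mm radius. With the TCP here, fingers closing along x, the tips stay about 4 mm above the skirt. All else on the plate is lower than the skirt.
- objective: Bystander: steel microscope objective, 31 mm across, 50 mm tall, standing on its origin (centre of its underside). Not to be disturbed.
- oil: Bystander: small amber bottle, 28 mm across, 62 mm tall, origin at the centre of its underside. Not to be disturbed.
- slidebox: Bystander: closed grey slide storage box, 85 x 100 x 32 mm, origin at the centre of its underside. Not to be disturbed.
There are look-alikes about, which are no part of the job. Of the things like the chamber, leave any that is blue; of the rest the larger one is meant.

How it is judged:
By the outcome, as a careful person would: the job done as asked, in the order asked, and still so for the second after the job is handed in, with the robot touching nothing.
It also fails if it takes over 69 s, if anything falls off the work surface, if the arm or the gripper's body presses on something with over 40 N, if the wrist force passes 120 N, or if a joint passes its speed limit or range.

## Working session

There is one attempt and no reset: what is moved stays moved. The work goes in short steps, Python scripts to look and compute and a tool call to move; the robot and the scene stay as the last step left them, time stands still between calls to the robot, and variables do not carry over. Pictures are saved under pics/ and viewed, at most 10 in all, crops included, and the job is handed in when it is done.

Besides the shell and the picture viewer there is one more tool, called after ">>>" as name(argument=value, ...), one argument or row to a line, values as JSON. move_arm: Moves the arm, as the interface text tells. Its arguments: {"type":"object","properties":{"rows":{"type":"array"},"fingers":{"type":"number"}},"required":["rows"]}

```bash
mkdir -p pics; ls; cat > h.py <<'E'
import numpy as np, cv2
from workcell import manip
def K(d):
    f=d["img"].shape[0]/2/np.tan(np.radians(d["fov_y"])/2); return f,d["cx"],d["cy"]
def cloud(d):
    f,cx,cy=K(d); z=d["z_map"]; v,u=np.indices(z.shape)
    P=np.stack([(u-cx)*z/f,(v-cy)*z/f,z],-1)
    R=cv2.Rodrigues(np.array(d["rvec"],float))[0]
    W=(P-np.array(d["tvec"]).ravel())@R; W[z==0]=np.nan
    return W
def onplane(d,uv,h):
    f,cx,cy=K(d); uv=np.atleast_2d(uv).astype(float)
    R=cv2.Rodrigues(np.array(d["rvec"],float))[0]; C=-R.T@np.array(d["tvec"]).ravel()
    r=np.c_[(uv[:,0]-cx)/f,(uv[:,1]-cy)/f,np.ones(len(uv))]@R
    return C+r*((h-C[2])/r[:,2])[:,None]
E
python3 - <<'E'
from h import *
s=manip.state(); print(s)
for n in("top","side"):
    d=manip.get_image(n); cv2.imwrite(f"pics/{n}0.png",d["img"]); np.save(f"pics/{n}0.npy",d,allow_pickle=True)
    print(n,{k:v for k,v in d.items() if k not in("img","z_map")})
E
```

```text
pics
{'time': 0.0, 'q': array([ 1.32100845e+00,  2.60665457e-01, -1.39403226e-01,  1.17272550e+00,
        3.76546469e-05,  1.57081766e+00]), 'joint_vel': array([-0.0003352 ,  0.00057796,  0.00080649, -0.00101197, -0.00030755,
        0.00151309]), 'joint_torque': array([-1.65750804e-03, -4.05678070e+01,  2.53923529e+01,  1.87062635e-02,
       -2.80137665e-04, -3.42972456e-06]), 'tcp_pos': array([0.12960187, 0.50805752, 0.2491617 ]), 'eef_rot': array([-1.43106109e-04,  1.24580041e-01,  9.92209058e-01, -9.88803682e-04]), 'wrist_force': array([-0.06404463,  0.5850651 ,  0.15860674]), 'ft_torque': array([-0.0366396 , -0.00755445,  0.01902145]), 'gripper_force': 0.0, 'grip_width': 1.0019864069586921}
top {'fov_y': 44.08260690048282, 'cx': 276.58319967641097, 'cy': 205.84187492903163, 'rvec': array([ 2.1537953 , -2.17349863,  0.12985391]), 'tvec': array([0.00712105, 0.58836014, 1.47197704])}
side {'fov_y': 42.59700761855994, 'cx': 270.81587392061334, 'cy': 200.7725695785293, 'rvec': array([ 2.29512072, -0.77901588,  0.30404368]), 'tvec': array([-0.44758774,  0.28766788,  1.09054589])}
```

View pics/top0.png

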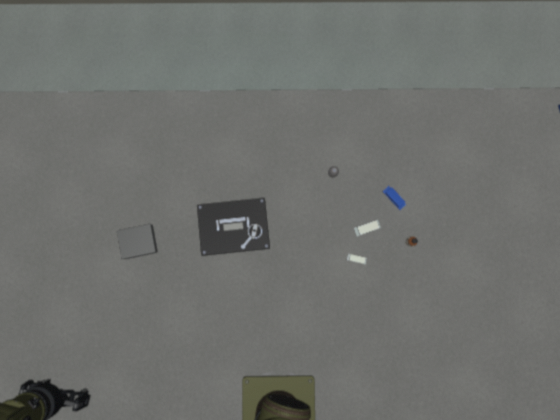

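View pics/side0.png

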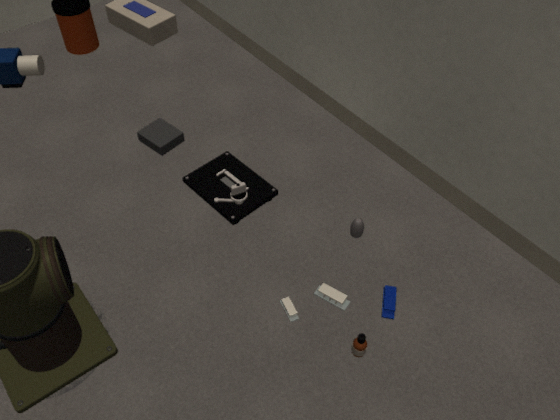

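The top view shows the target chamber (larger white) at (367,228), the small decoy at (357,259), the blue one at (395,197), the oil at (411,241) and the objective at (334,171). The stage is centred near (233,226), with the knob near (256,231). The side view agrees.

```bash
cat >> h.py <<'E'
def rect(mask):
    c=max(cv2.findContours(mask.astype(np.uint8),cv2.RETR_EXTERNAL,cv2.CHAIN_APPROX_NONE)[0],key=cv2.contourArea)
    return cv2.minAreaRect(c)
def toolpose(s):
    from scipy.spatial.transform import Rotation as Ro
    w,x,y,z=s["eef_rot"]; return Ro.from_quat([x,y,z,w]).as_matrix(),np.array(s["tcp_pos"])
def wonplane(d,s,uv,h):
    f,cx,cy=K(d); R,p=toolpose(s); T=np.array(d["tool_from_camera"]); uv=np.atleast_2d(uv).astype(float)
    C=R@T[:3,3]+p; r=np.c_[(uv[:,0]-cx)/f,(uv[:,1]-cy)/f,np.ones(len(uv))]@(R@T[:3,:3]).T
    return C+r*((h-C[2])/r[:,2])[:,None]
E
python3 - <<'E'
from h import *
d=np.load("pics/top0.npy",allow_pickle=True).item()
im=d["img"].astype(int); W=cloud(d)
def sub(m,x0,x1,y0,y1):
    o=np.zeros(m.shape,bool); o[y0:y1,x0:x1]=m[y0:y1,x0:x1]; return o
g=im.min(2)
r=rect(sub(g>150,345,390,210,245)); b=cv2.boxPoints(r); print("chamber",r,onplane(d,b,.022).round(4).tolist())
r=rect(sub(im.max(2)<75,180,290,180,270)); b=cv2.boxPoints(r); print("stage",r,onplane(d,b,.030).round(4).tolist(),onplane(d,[r[0]],.03))
for n,uv,h in(("knob",(256,231),.08),("obj",(334,171),.05),("oil",(411,241),.06),("blue",(395,197),.02),("small",(357,259),.02),("box",(137,241),.032)):
    print(n,onplane(d,uv,h).round(3))
w=manip.get_image("wrist"); print({k:v for k,v in w.items() if k not in("img","z_map")})
E
```

```text
chamber ((366.8500061035156, 227.54998779296875), (8.538147926330566, 24.033309936523438), 71.56504821777344) [[0.5248, -0.2236, 0.022], [0.5465, -0.2908, 0.022], [0.5227, -0.298, 0.022], [0.5012, -0.2309, 0.022]]
stage ((232.80685424804688, 226.41510009765625), (51.03383255004883, 69.14430236816406), 83.9909896850586) [[0.5944, 0.237, 0.03], [0.6139, 0.0367, 0.03], [0.4661, 0.0223, 0.03], [0.4472, 0.2203, 0.03]] [[0.52999915 0.12913155 0.03      ]]
knob [[0.513 0.06  0.08 ]]
obj [[ 0.687 -0.165  0.05 ]]
oil [[ 0.482 -0.378  0.06 ]]
blue [[ 0.613 -0.347  0.02 ]]
small [[ 0.433 -0.23   0.02 ]]
box [[0.49  0.405 0.032]]
{'fov_y': 68.62490872175917, 'cx': 276.33412214240786, 'cy': 209.96397617415892, 'tool_from_camera': array([[ 6.41742502e-04, -9.47053106e-01, -3.21076320e-01,
         8.25857912e-02],
       [ 9.99999492e-01,  3.58208848e-04,  9.42141651e-04,
        -1.28228514e-03],
       [-7.77245798e-04, -3.21076761e-01,  9.47052855e-01,
        -1.23867685e-01],
       [ 0.00000000e+00,  0.00000000e+00,  0.00000000e+00,
         1.00000000e+00]])}
```

>>> move_arm(
  rows=[
    [[-0.0286,-0.0324,0.002],0],
    [[-0.0286,-0.0324,0.002],0],
    [[-0.0286,-0.0324,0.002],0],
    [[-0.0286,-0.0324,0.002],0],
    [[-0.0286,-0.0324,0.002],0],
    [[-0.0286,-0.0324,0.002],0],
    [[-0.0286,-0.0324,0.002],0],
    [[-0.0286,-0.0324,0.002],0],
    [[-0.0286,-0.0324,0.002],0],
    [[-0.0286,-0.0324,0.002],0],
  ],
  fingers=100,
)

```text
time: 1.15
tcp_pos: [0.3271, 0.1224, 0.23]
eef_rot: [0.0, 0.124, 0.992, 0.0]
wrist_force: [1.1, 0.4, 1.1]
grip_width: 0.998
gripper_force: 0.0
```

>>> move_arm(
  rows=[
    [[-0.0286,-0.0324,0.002],0],
    [[-0.0286,-0.0324,0.002],0],
    [[-0.0286,-0.0324,0.002],0],
    [[-0.0286,-0.0324,0.002],0],
    [[-0.0286,-0.0324,0.002],0],
    [[-0.0286,-0.0324,0.002],0],
    [[-0.0286,-0.0324,0.002],0],
    [[-0.0286,-0.0324,0.002],0],
    [[-0.0286,-0.0324,0.002],0],
    [[-0.0286,-0.0324,0.002],0],
  ],
)

```text
time: 2.15
tcp_pos: [0.5241, -0.2623, 0.2095]
eef_rot: [-0.0, 0.125, 0.992, 0.0]
wrist_force: [0.6, 1.5, -0.6]
grip_width: 1.003
gripper_force: 0.0
```

>>> move_arm(
  rows=[
    [[0,0,0],8.3],
    [[0,0,0],8.3],
    [[0,0,0],8.3],
    [[0,0,0],8.3],
    [[0,0,0],8.3],
    [[0,0,0],8.3],
    [[0,0,0],8.3],
    [[0,0,0],0],
    [[0,0,0],0],
  ],
)

```text
time: 3.05
tcp_pos: [0.5237, -0.2605, 0.2097]
eef_rot: [-0.0, 0.589, 0.808, -0.0]
wrist_force: [-0.0, 0.9, -0.3]
grip_width: 1.004
gripper_force: 0.0
```

```bash
python3 - <<'E'
from h import *
s=manip.state(); d=manip.get_image("wrist"); cv2.imwrite("pics/w1.png",d["img"]); np.save("pics/w1.npy",[s,d],allow_pickle=True)
print(s["time"],s["q"].round(3),s["tcp_pos"].round(4),s["eef_rot"].round(4))
E
```

```text
3.05 [-0.462  0.381 -0.066  1.124  0.     0.799] [ 0.5237 -0.2605  0.2097] [-3.000e-04  5.895e-01  8.078e-01 -0.000e+00]
```

View pics/w1.png

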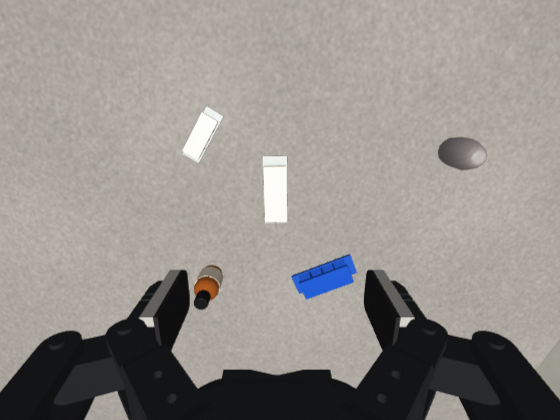

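The wrist view shows the chamber's lid at about (264–287, 166–222), centred near (275,195) and nearly aligned. The small decoy is at (203,133), the blue one at (325,277), the oil at (207,287) and the objective at (463,153).

```bash
cat >> h.py <<'E'
def wcloud(d,s):
    f,cx,cy=K(d); z=d["z_map"]; v,u=np.indices(z.shape); T=np.array(d["tool_from_camera"]); R,p=toolpose(s)
    P=np.stack([(u-cx)*z/f,(v-cy)*z/f,z],-1)@T[:3,:3].T+T[:3,3]
    W=P@R.T+p; W[z==0]=np.nan; return W
def planrect(W,sel):
    "min-area rectangle in the world xy of the selected points: centre, sizes, yaw of long side (deg)"
    q=W[sel][:,:2]; (c,sz,a)=cv2.minAreaRect((q*1000).astype(np.float32))
    if sz[0]<sz[1]: a+=90
    return np.array(c)/1000,sorted(sz),(a+90)%180-90
def rel(s,xy):
    "world xy -> shift in tool axes"
    R,p=toolpose(s); return (R.T@np.r_[np.array(xy)-p[:2],0]).round(4), np.degrees(np.arctan2(R[1,1],R[0,1])).round(2)
E
python3 - <<'E'
from h import *
s,d=np.load("pics/w1.npy",allow_pickle=True)
W=wcloud(d,s); g=d["img"].min(2); roi=np.zeros(g.shape,bool); roi[145:235,245:310]=1
print(np.nanmedian(W[240:260,230:290,2]), "bench z")
sel=roi&(W[...,2]>.018); print("z",np.nanpercentile(W[sel][:,2],[5,50,95]))
print(planrect(W,sel), rel(s,planrect(W,sel)[0]))
m=roi&(g>225); r=rect(m); b=cv2.boxPoints(r); w=wonplane(d,s,b,.022); print(r,w.round(4).tolist(),w.mean(0))
print(g[150:230:4,275])
E
```

```text
-0.00027770598019391524 bench z
z [0.02058701 0.02171696 0.02281681]
(array([ 0.52355682, -0.26686911]), [23.667024612426758, 59.43950271606445], -71.49090576171875) (array([-0.006 , -0.0021, -0.    ]), np.float64(17.76))
((274.5, 189.0), (64.0, 23.0), 90.0) [[0.5004, -0.2336, 0.022], [0.5225, -0.2265, 0.022], [0.5443, -0.2921, 0.022], [0.5206, -0.2997, 0.022]] [ 0.5219545  -0.26296965  0.022     ]
[157 159 239 237 194 249 249 249 249 249 249 248 248 247 247 247 247 247
 173 158]
```

>>> move_arm(
  rows=[
    [[-0.006,-0.002,0.03],-0.7],
    [[0,0,0.04],0],
    [[0,0,0.04],0],
    [[0,0,0.03],0],
    [[0,0,0.02],0],
    [[0,0,0.0125],0],
    [[0,0,0.01],0],
    [[0,0,0],0],
    [[0,0,0],0],
  ],
  fingers=55,
)

```text
time: 4.0
tcp_pos: [0.5244, -0.2672, 0.0282]
eef_rot: [0.001, 0.586, 0.811, 0.0]
wrist_force: [0.1, 0.3, 0.8]
grip_width: 0.547
gripper_force: 0.0
```

>>> move_arm(
  rows=[
    [[0,0,0],0],
    [[0,0,0],0],
    [[0,0,0],0],
    [[0,0,0],0],
    [[0,0,0],0],
    [[0,0,0],0],
  ],
  fingers=0,
)

```text
time: 4.6
tcp_pos: [0.5248, -0.2674, 0.029]
eef_rot: [0.001, 0.586, 0.811, 0.0]
wrist_force: [-0.3, -0.1, 6.4]
grip_width: 0.257
gripper_force: 58.9
```

>>> move_arm(
  rows=[
    [[0,0,-0.02],0],
    [[0,0,-0.04],0],
    [[0,0,-0.045],0],
    [[0,0,-0.045],6.4],
    [[0,0,-0.045],6.4],
    [[0.03,0.003,-0.03],0],
    [[0.045,0.005,0],0],
    [[0.045,0.005,0],0],
    [[0.045,0.005,0],0],
    [[0.045,0.005,0],0],
  ],
)

```text
time: 5.6
tcp_pos: [0.5262, -0.0541, 0.2528]
eef_rot: [0.0, 0.673, 0.74, 0.0]
wrist_force: [2.0, 0.3, -0.2]
grip_width: 0.256
gripper_force: 59.1
```

>>> move_arm(
  rows=[
    [[0.045,0.005,0],0],
    [[0.03,0.005,0],0],
    [[0.01,0.001,0],0],
    [[0,0,0],0],
    [[0,0,0],0],
    [[0,0,0],0],
  ],
)

```text
time: 6.2
tcp_pos: [0.5293, 0.0286, 0.2525]
eef_rot: [0.0, 0.673, 0.74, -0.0]
wrist_force: [0.1, -0.3, -0.6]
grip_width: 0.258
gripper_force: 59.1
```

```bash
python3 - <<'E'
from h import *
s=manip.state(); d=manip.get_image("wrist"); cv2.imwrite("pics/w2.png",cv2.resize(d["img"],(784,588))); np.save("pics/w2.npy",[s,d],allow_pickle=True)
print(s["time"],s["q"].round(3),s["tcp_pos"].round(4),s["eef_rot"].round(4),s["grip_width"],s["wrist_force"])
W=wcloud(d,s)
for z in range(60,300,20): print(z,W[z,100:500:25,2].round(3))
E
```

```text
6.2 [ 5.400e-02  2.680e-01 -1.210e-01  1.182e+00 -1.000e-03  1.531e+00] [0.5293 0.0286 0.2525] [ 1.000e-04  6.731e-01  7.395e-01 -3.000e-04] 0.2580663864058881 [ 0.12358766 -0.27347835 -0.62883312]
60 [-0.001  0.    -0.001 -0.001  0.001  0.028  0.029  0.031  0.035  0.03
  0.029 -0.     0.    -0.001  0.001 -0.001]
80 [-0.001 -0.001 -0.    -0.001 -0.001  0.031  0.03   0.03   0.036  0.031
  0.03  -0.     0.     0.     0.    -0.001]
100 [-0.002 -0.001 -0.     0.    -0.001  0.029  0.029  0.031  0.035  0.029
  0.029  0.001 -0.    -0.001 -0.    -0.   ]
120 [-0.001  0.001  0.     0.001 -0.001  0.031  0.029  0.031  0.034  0.03
  0.03   0.001 -0.001 -0.001  0.001  0.   ]
140 [-0.    -0.     0.001 -0.     0.001  0.03   0.055  0.062  0.03   0.03
  0.029  0.001 -0.001  0.    -0.    -0.001]
160 [-0.001 -0.001  0.    -0.001  0.     0.03   0.062  0.088  0.031  0.031
  0.029 -0.001  0.001 -0.001 -0.    -0.   ]
180 [-0.    -0.001 -0.001 -0.001  0.001  0.03   0.03   0.03   0.031  0.029
 -0.001 -0.     0.    -0.    -0.001  0.001]
200 [-0.001 -0.001 -0.     0.001 -0.     0.     0.     0.227  0.227 -0.
 -0.001 -0.001 -0.001  0.     0.     0.001]
220 [-0.    -0.    -0.001 -0.001 -0.    -0.001  0.     0.236  0.236 -0.001
  0.    -0.001 -0.001 -0.    -0.001 -0.002]
240 [-0.001 -0.002 -0.001 -0.    -0.001 -0.001  0.001  0.245  0.245  0.
 -0.001  0.001  0.     0.002  0.001 -0.   ]
260 [-0.002 -0.001 -0.001 -0.001  0.    -0.001  0.243  0.245  0.245 -0.001
 -0.001  0.    -0.001 -0.002  0.    -0.   ]
280 [ 0.    -0.002  0.    -0.    -0.001  0.254  0.259  0.246  0.251  0.253
 -0.001  0.001 -0.001 -0.    -0.002 -0.   ]
```

View pics/w2.png

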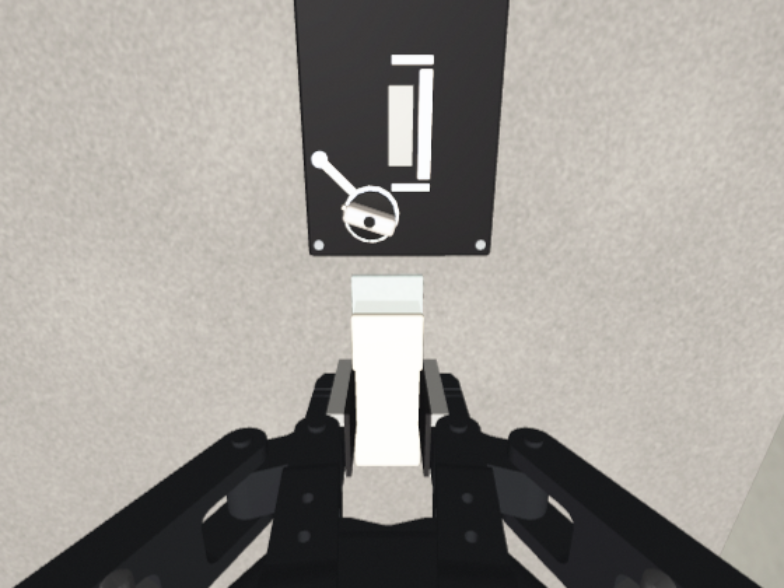

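In the 1.4x wrist view, the far tab is at (412,59), the near tab at (411,187) and the rail at (425,124). The pivot and knob are at about (370,215), with the finger pointing out to its nose at (319,159). The slide is held centred, with its lid top from (388,314) to (388,465).

```bash
python3 - <<'E'
from h import *
s,d=np.load("pics/w2.npy",allow_pickle=True); W=wcloud(d,s); R,p=toolpose(s); g=d["img"].min(2).astype(int)
def box(x0,x1,y0,y1):
    o=np.zeros(g.shape,bool); o[int(y0/1.4):int(y1/1.4),int(x0/1.4):int(x1/1.4)]=1; return o
def obj(n,sel,h):
    c=max(cv2.findContours(sel.astype(np.uint8),0,1)[0],key=cv2.contourArea).reshape(-1,2)
    w=wonplane(d,s,c,h); r=cv2.minAreaRect((w[:,:2]*1000).astype(np.float32)); print(n,np.round(r[0],1),np.round(r[1],1),round(r[2],2)); return r,w
obj("rail",box(414,440,64,184)&(g>150),.035); obj("tabF",box(380,440,48,68)&(g>150),.035); obj("tabN",box(380,440,177,196)&(g>150),.035)
obj("pad",box(380,415,75,176)&(g>150),.03)
obj("plate",box(270,540,0,260)&(W[...,2]>.02)&(W[...,2]<.1),.03)
n,_=obj("nose",box(300,332,148,170)&(g>150),.036)
sel=box(330,410,180,250)&(W[...,2]>.078); print("wing",planrect(W,sel),sel.sum(),np.nanmedian(W[sel][:,2]))
# held slide in tool axes
T=(W-p)@R
sel=box(340,436,260,480)&(T[...,2]<.012)&(g>200); q=T[sel]; print("lid top tool z",np.nanpercentile(q[:,2],[5,50,95]))
top=sel&(abs(T[...,2]-np.nanmedian(q[:,2]))<.003); q=T[top]; print(np.nanpercentile(q,[.5,99.5],axis=0).round(4)); print(cv2.minAreaRect((q[:,:2]*1000).astype(np.float32)))
gl=box(345,430,270,312); 
for v in range(192,232,3): print(v,T[v,277].round(4),g[v,277])
print(rel(s,[0,0]))
E
```

```text
rail [547.5 128.2] [10.  75.1] 5.5
tabF [533.7 170.9] [28.8  5.3] 5.43
tabN [542.1  83.2] [28.2  5.3] 5.42
pad [530.2 126. ] [17.1 55.8] 5.52
plate [530.6 117.5] [148.6 179.9] 5.52
nose [472.4  96.8] [14.7 12.1] 5.42
wing (array([0.51392053, 0.0628245 ]), [12.210824966430664, 35.751609802246094], -12.796730041503906) 504 0.08738386932566637
lid top tool z [0.00617623 0.00711474 0.0080428 ]
[[-0.0291 -0.0119  0.0057]
 [ 0.0297  0.0113  0.0086]]
((-0.07951736450195312, -0.3737373352050781), (60.67892074584961, 23.76591682434082), 0.07520437240600586)
192 [-0.0217  0.0007  0.2523] 177
195 [0.0382 0.     0.0278] 175
198 [ 0.0376 -0.      0.0244] 239
201 [ 0.0358 -0.      0.0252] 243
204 [0.0341 0.     0.0254] 243
207 [0.0329 0.     0.0243] 244
210 [0.0311 0.     0.0249] 242
213 [0.0298 0.     0.024 ] 244
216 [ 0.029  -0.      0.0217] 228
219 [ 0.0291 -0.      0.0171] 229
222 [ 0.0292 -0.      0.0126] 227
225 [ 0.0293 -0.      0.0084] 218
228 [ 0.0285 -0.      0.0068] 253
231 [ 0.0267 -0.      0.0076] 253
(array([ 2.120e-02, -5.297e-01,  1.000e-04]), np.float64(5.39))
```

>>> move_arm(
  rows=[
    [[0.03,0.0017,0],0],
    [[0.035,0.0017,0.01],0],
    [[0.0244,0.0016,0.03],0],
    [[0.008,0,0.04],0],
    [[0,0,0.04],0],
    [[0,0,0.03],0],
    [[0,0,0.02],0],
    [[0,0,0.01],0],
    [[0,0,0],0],
    [[0,0,0],0],
  ],
)

```text
time: 7.25
tcp_pos: [0.5259, 0.1271, 0.0733]
eef_rot: [0.0, 0.673, 0.74, 0.001]
wrist_force: [0.1, 0.1, 0.3]
grip_width: 0.253
gripper_force: 59.1
```

>>> move_arm(
  rows=[
    [[-0.001,-0.001,0.006],0],
    [[0,0,0.005],0],
    [[0,0,0.0015],0],
    [[0,0,0],0],
    [[0,0,0],0],
    [[0,0,0],0],
  ],
)

```text
time: 7.85
tcp_pos: [0.5243, 0.1264, 0.0602]
eef_rot: [0.0, 0.672, 0.74, 0.0]
wrist_force: [1.2, 0.1, -1.3]
grip_width: 0.254
gripper_force: 59.1
```

>>> move_arm(
  rows=[
    [[0,0.0005,0.001],0],
    [[0,0,0.0005],0],
    [[0,0,0],0],
    [[0,0,0],0],
  ],
)

```text
time: 8.25
tcp_pos: [0.5249, 0.1265, 0.059]
eef_rot: [0.0, 0.672, 0.74, 0.0]
wrist_force: [-1.0, 0.3, 5.6]
grip_width: 0.258
gripper_force: 59.7
```

```bash
python3 - <<'E'
from h import *
s=manip.state(); d=manip.get_image("wrist"); cv2.imwrite("pics/w3.png",d["img"]); print(s["tcp_pos"],s["wrist_force"],s["ft_torque"])
E
```

```text
[0.52491771 0.12646869 0.05898983] [-1.01191979  0.28483881  5.61325151] [ 0.03668132  0.22555937 -0.02007941]
```

View pics/w3.png

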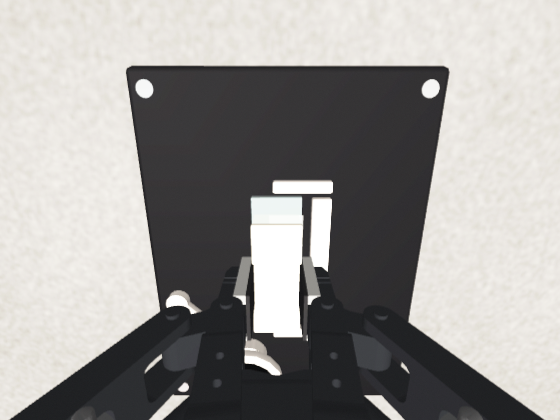

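The slide (end at (276,197)) sits just inside the far tab (303,187), flat, with a small gap to the rail. Contact came at the expected height, so I'm releasing.

>>> move_arm(
  rows=[
    [[0,0,0],0],
    [[0,0,0],0],
    [[0,0,0],0],
    [[0,0,0],0],
    [[0,0,-0.01],0],
    [[0,0,-0.03],0],
    [[0,0,-0.045],0],
    [[0,0,-0.045],0],
    [[0,0,-0.03],0],
  ],
  fingers=50,
)

```text
time: 9.2
tcp_pos: [0.5257, 0.1266, 0.2226]
eef_rot: [0.001, 0.672, 0.74, 0.002]
wrist_force: [1.1, 0.4, 0.8]
grip_width: 0.504
gripper_force: 0.0
```

>>> move_arm(
  rows=[
    [[-0.035,-0.01,0],0],
    [[-0.0274,-0.0079,0],0],
    [[0,0,0],-8],
    [[0,0,0],-8],
    [[0,0,0],-8],
    [[0,0,0],-8],
    [[0,0,0],-8],
    [[0,0,0],-8],
    [[0,0,0],-8],
    [[0,0,0],-8],
  ],
)

```text
time: 10.2
tcp_pos: [0.5127, 0.0625, 0.2192]
eef_rot: [0.0, 0.175, 0.985, 0.0]
wrist_force: [-0.4, -0.0, 0.2]
grip_width: 0.502
gripper_force: 0.0
```

>>> move_arm(
  rows=[
    [[0,0,0],-7.7],
    [[0,0,0],0],
    [[0,0,0],0],
    [[0,0,0],0],
  ],
)

```text
time: 10.6
tcp_pos: [0.5128, 0.0625, 0.2188]
eef_rot: [0.0, 0.113, 0.994, 0.0]
wrist_force: [0.1, -0.8, 0.1]
grip_width: 0.502
gripper_force: 0.0
```

```bash
python3 - <<'E'
from h import *
s=manip.state(); d=manip.get_image("wrist"); cv2.imwrite("pics/w4.png",d["img"]); np.save("pics/w4.npy",[s,d],allow_pickle=True)
print(s["time"],s["q"].round(3),s["tcp_pos"].round(4))
W=wcloud(d,s); c=np.hypot(W[...,0]-.514,W[...,1]-.063)<.028
sel=c&(W[...,2]>.080)&(W[...,2]<.095); r=planrect(W,sel); print("wing",r,np.nanmedian(W[sel][:,2]),rel(s,r[0]))
E
```

```text
10.6 [ 0.121  0.261 -0.22   1.09  -0.     0.347] [0.5128 0.0625 0.2188]
wing (array([0.51273932, 0.06258721]), [11.623865127563477, 35.06189727783203], -12.938117980957031) 0.0875352596299636 (array([ 0.0001,  0.    , -0.    ]), np.float64(77.08))
```

View pics/w4.png

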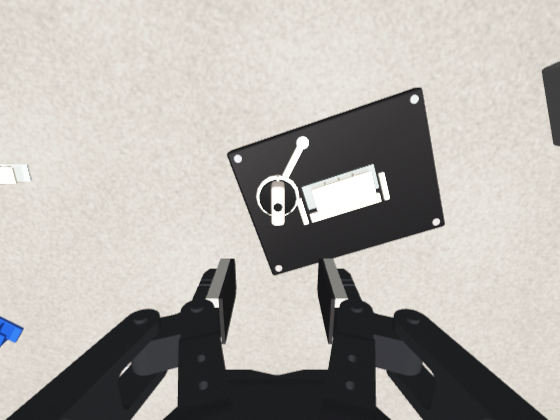

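The wing sits between the fingers at (278,200), aligned. The slide lies between the tabs at (343,193), and the finger's nose is at (302,143). I'll lower onto the knob and grip it.

>>> move_arm(
  rows=[
    [[0,0,0.03],0],
    [[0,0,0.04],0],
    [[0,0,0.035],0],
    [[0,0,0.02],0],
    [[0,0,0.009],0],
    [[0,0,0],0],
    [[0,0,0],0],
    [[0,0,0],0],
  ],
)

```text
time: 11.45
tcp_pos: [0.5141, 0.0627, 0.0859]
eef_rot: [0.001, 0.112, 0.994, 0.0]
wrist_force: [-0.1, -0.8, -0.1]
grip_width: 0.497
gripper_force: 0.0
```

>>> move_arm(
  rows=[
    [[0,0,0],0],
    [[0,0,0],0],
    [[0,0,0],0],
    [[0,0,0],0],
    [[0,0,0],0],
    [[0,0,0],0],
    [[0,0,0],0],
  ],
  fingers=0,
)

```text
time: 12.15
tcp_pos: [0.5136, 0.0632, 0.0855]
eef_rot: [0.001, 0.111, 0.994, 0.001]
wrist_force: [-0.1, 2.5, 6.0]
grip_width: 0.127
gripper_force: 61.9
```

```bash
python3 - <<'E'
from h import *
s=manip.state(); print(s)
E
```

```text
{'time': 12.15, 'q': array([ 0.12177794,  0.37362028, -0.4378638 ,  0.75721988,  0.00111492,
        0.34497659]), 'joint_vel': array([ 0.00082578, -0.00041896,  0.00013436,  0.00015527,  0.00020361,
        0.00135591]), 'joint_torque': array([-1.12918518e+00, -3.92452419e+01,  1.92183334e+01, -2.34055803e-01,
       -6.39754850e-01,  2.97083601e-02]), 'tcp_pos': array([0.51357623, 0.06319215, 0.08552376]), 'eef_rot': array([8.88903923e-04, 1.11367160e-01, 9.93778622e-01, 7.84294992e-04]), 'wrist_force': array([-0.11518294,  2.48779716,  5.98037893]), 'ft_torque': array([0.41928317, 0.12584054, 0.01134049]), 'gripper_force': 61.9039785861969, 'grip_width': 0.12667609247009798}
```

>>> move_arm(
  rows=[
    [[0,0,0],5],
    [[0,0,0],5],
    [[0,0,0],5],
    [[0,0,0],5],
    [[0,0,0],5],
    [[0,0,0],5],
    [[0,0,0],0],
  ],
)

```text
time: 12.85
tcp_pos: [0.5136, 0.0633, 0.0855]
eef_rot: [0.001, 0.366, 0.931, 0.001]
wrist_force: [-1.1, 2.4, 6.4]
grip_width: 0.124
gripper_force: 61.9
```

```bash
cat > t.py <<'E'
from h import *
s=manip.state(); print(round(s["time"],2),"yaw",rel(s,[0,0])[1],"q6",np.degrees(s["q"][5]).round(2),"F",s["wrist_force"].round(1),"M",s["ft_torque"].round(3),"j6",s["joint_torque"][5].round(3),s["tcp_pos"].round(4))
E
python3 t.py
```

```text
12.85 yaw 47.12 q6 49.86 F [-1.1  2.4  6.4] M [ 0.445  0.188 -0.086] j6 0.252 [0.5136 0.0633 0.0855]
```

>>> move_arm(
  rows=[
    [[0,0,0],4],
    [[0,0,0],4],
    [[0,0,0],0],
  ],
)

```text
time: 13.15
tcp_pos: [0.5136, 0.0633, 0.0855]
eef_rot: [0.001, 0.429, 0.903, 0.001]
wrist_force: [-1.5, 1.8, 6.0]
grip_width: 0.125
gripper_force: 61.9
```

```bash
python3 t.py
```

```text
13.15 yaw 39.13 q6 57.84 F [-1.5  1.8  6. ] M [ 0.483  0.243 -0.091] j6 0.188 [0.5136 0.0633 0.0855]
```

>>> move_arm(
  rows=[
    [[0,0,0],3],
    [[0,0,0],3],
    [[0,0,0],0],
    [[0,0,0],0],
  ],
)

```text
time: 13.55
tcp_pos: [0.5136, 0.0633, 0.0855]
eef_rot: [0.0, 0.476, 0.88, 0.001]
wrist_force: [-1.1, 2.2, 6.1]
grip_width: 0.125
gripper_force: 61.9
```

```bash
python3 t.py
```

```text
13.55 yaw 33.2 q6 63.78 F [-1.1  2.2  6.1] M [0.456 0.191 0.014] j6 -0.047 [0.5136 0.0633 0.0855]
```

>>> move_arm(
  rows=[
    [[0,0,0],2],
    [[0,0,0],2],
    [[0,0,0],0],
    [[0,0,0],0],
  ],
)

```text
time: 13.95
tcp_pos: [0.5136, 0.0633, 0.0855]
eef_rot: [0.0, 0.506, 0.863, 0.001]
wrist_force: [0.1, 2.7, 5.6]
grip_width: 0.121
gripper_force: 61.9
```

```bash
python3 t.py
```

```text
13.95 yaw 29.2 q6 67.78 F [0.1 2.7 5.6] M [ 0.452  0.158 -0.062] j6 -0.032 [0.5136 0.0633 0.0855]
```

>>> move_arm(
  rows=[
    [[0,0,0],2],
    [[0,0,0],0],
    [[0,0,0],0],
  ],
)

```text
time: 14.25
tcp_pos: [0.5136, 0.0633, 0.0855]
eef_rot: [0.0, 0.521, 0.854, 0.001]
wrist_force: [-1.3, 2.2, 6.4]
grip_width: 0.129
gripper_force: 61.9
```

```bash
python3 t.py
```

```text
14.25 yaw 27.21 q6 69.77 F [-1.3  2.2  6.4] M [0.463 0.203 0.02 ] j6 -0.012 [0.5136 0.0633 0.0855]
```

```bash
cat > t.py <<'E'
from h import *
M=[]
for i in range(6):
    s=manip.state(); M.append(np.r_[s["ft_torque"][2],s["joint_torque"][5],rel(s,[0,0])[1]]); manip.get_image("wrist") if i<5 else 0
M=np.array(M); print(round(s["time"],2),"Mz,j6,yaw",M.mean(0).round(3),M.std(0).round(3),s["wrist_force"].round(1))
E
python3 t.py
```

```text
14.5 Mz,j6,yaw [-1.4000e-02 -1.5000e-02  2.7207e+01] [0.022 0.001 0.005] [-0.1  2.5  5.9]
```

>>> move_arm(
  rows=[
    [[0,0,0],2],
    [[0,0,0],0],
  ],
)

```text
time: 14.7
tcp_pos: [0.5136, 0.0633, 0.0855]
eef_rot: [0.0, 0.536, 0.844, 0.001]
wrist_force: [-1.1, 1.6, 5.7]
grip_width: 0.126
gripper_force: 61.9
```

```bash
python3 t.py
```

```text
14.95 Mz,j6,yaw [ 0.03   0.059 25.21 ] [0.045 0.041 0.01 ] [0.1 2.4 5.6]
```

>>> move_arm(
  rows=[
    [[0,0,0],2],
    [[0,0,0],0],
  ],
)

```text
time: 15.15
tcp_pos: [0.5136, 0.0633, 0.0855]
eef_rot: [0.0, 0.551, 0.835, 0.001]
wrist_force: [-0.2, 2.1, 6.2]
grip_width: 0.128
gripper_force: 61.9
```

```bash
python3 t.py
```

```text
15.4 Mz,j6,yaw [ 0.1    0.11  23.217] [0.025 0.041 0.012] [-0.9  3.1  6.3]
```

>>> move_arm(
  rows=[
    [[0,0,0],2],
    [[0,0,0],0],
  ],
)

```text
time: 15.6
tcp_pos: [0.5136, 0.0634, 0.0855]
eef_rot: [0.0, 0.565, 0.825, 0.001]
wrist_force: [-0.5, 2.3, 5.8]
grip_width: 0.125
gripper_force: 62.0
```

```bash
python3 t.py
```

```text
15.85 Mz,j6,yaw [ 0.149  0.162 21.228] [0.031 0.041 0.009] [-1.   2.4  6.2]
```

>>> move_arm(
  rows=[
    [[0,0,0],2],
    [[0,0,0],0],
  ],
)

```text
time: 16.05
tcp_pos: [0.5136, 0.0633, 0.0855]
eef_rot: [0.0, 0.579, 0.815, 0.001]
wrist_force: [-0.4, 2.8, 5.4]
grip_width: 0.126
gripper_force: 62.0
```

```bash
python3 t.py
```

```text
16.3 Mz,j6,yaw [ 0.197  0.214 19.235] [0.023 0.041 0.011] [-0.1  1.4  6. ]
```

>>> move_arm(
  rows=[
    [[0,0,0],2],
    [[0,0,0],0],
  ],
)

```text
time: 16.5
tcp_pos: [0.5136, 0.0634, 0.0855]
eef_rot: [0.0, 0.593, 0.805, 0.001]
wrist_force: [-0.2, 2.0, 6.6]
grip_width: 0.126
gripper_force: 62.0
```

```bash
python3 t.py
```

```text
16.75 Mz,j6,yaw [ 0.209  0.226 17.237] [0.031 0.04  0.007] [-0.1  1.9  6.2]
```

>>> move_arm(
  rows=[
    [[0,0,0],2],
    [[0,0,0],0],
  ],
)

```text
time: 16.95
tcp_pos: [0.5136, 0.0633, 0.0855]
eef_rot: [0.0, 0.607, 0.794, 0.001]
wrist_force: [-0.9, 2.1, 5.3]
grip_width: 0.128
gripper_force: 62.0
```

```bash
python3 t.py
```

```text
17.2 Mz,j6,yaw [ 0.201  0.225 15.238] [0.023 0.04  0.009] [-0.9  2.3  6.4]
```

>>> move_arm(
  rows=[
    [[0,0,0],2],
    [[0,0,0],0],
  ],
)

```text
time: 17.4
tcp_pos: [0.5136, 0.0634, 0.0855]
eef_rot: [0.0, 0.621, 0.784, 0.001]
wrist_force: [-2.0, 2.3, 6.1]
grip_width: 0.124
gripper_force: 62.0
```

```bash
python3 t.py
```

```text
17.65 Mz,j6,yaw [ 0.191  0.225 13.237] [0.025 0.04  0.007] [-0.3  2.5  6. ]
```

The torque has levelled off for about 5°, so the clutch has slipped. I'm letting go and rising to check.

>>> move_arm(
  rows=[
    [[0,0,0],0],
    [[0,0,0],0],
    [[0,0,0],0],
    [[0,0,0],0],
    [[0,0,-0.01],0],
    [[0,0,-0.03],0],
    [[0,0,-0.04],0],
    [[0,0,-0.03],0],
    [[0,0,0],0],
    [[0,0,0],0],
  ],
  fingers=55,
)

```text
time: 18.65
tcp_pos: [0.5134, 0.0626, 0.1957]
eef_rot: [0.001, 0.621, 0.784, 0.001]
wrist_force: [-0.3, 1.0, -0.9]
grip_width: 0.549
gripper_force: 0.0
```

```bash
python3 - <<'E'
from h import *
s=manip.state(); d=manip.get_image("wrist"); print(s["tcp_pos"],s["wrist_force"])
np.save("pics/w5.npy",[s,d],allow_pickle=True)
cv2.imwrite("pics/w5.png",cv2.resize(d["img"][40:260,130:430],(800,587),interpolation=cv2.INTER_CUBIC))
E
```

```text
[0.51342371 0.0625508  0.19568754] [-0.32571811  0.96826879 -0.87973858]
```

View pics/w5.png

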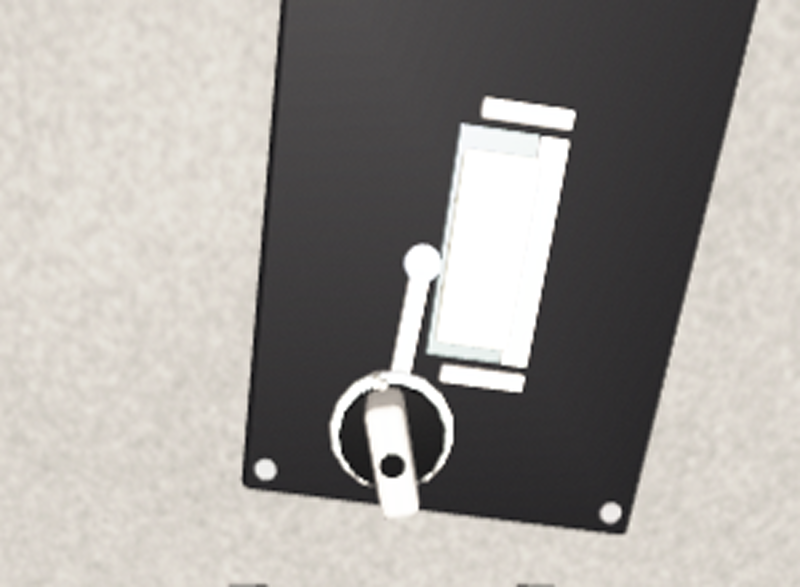

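The slide lies flush along the rail at (540,250), with the nose at (422,262) pressing its -x edge mid-length. I'll check the slip by comparing the wing's rotation with the finger's.

```bash
python3 - <<'E'
from h import *
s,d=np.load("pics/w5.npy",allow_pickle=True); W=wcloud(d,s)
c=np.hypot(W[...,0]-.5135,W[...,1]-.063)<.028
r=planrect(W,c&(W[...,2]>.080)&(W[...,2]<.095)); print("wing",r)
k=300/800; n=wonplane(d,s,[[130+422*k,40+262*k]],.036)[0]; print("nose",n,np.degrees(np.arctan2(n[1]-r[0][1],n[0]-r[0][0])))
s2,d2=np.load("pics/w4.npy",allow_pickle=True); n=wonplane(d2,s2,[[302,143]],.036)[0]; print("nose0",n,np.degrees(np.arctan2(n[1]-.0626,n[0]-.5127)))
E
```

```text
wing (array([0.51353931, 0.06323814]), [12.006237983703613, 35.477638244628906], -67.4847526550293)
nose [0.51163061 0.11739538 0.036     ] 92.01847155955858
nose0 [0.47150627 0.09678192 0.036     ] 140.31463921478698
```

```bash
python3 -c "
from workcell import manip
print(manip.hand_in())"
```

```text
the job is handed in; nothing more can be done
None
```

The job is handed in: the slide lies lid up between the end tabs, clamped against the rail, and I stopped the knob after about 6° of clutch slip, at under 20 s of the 69 s allowed, with nothing else touched.

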